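Push a motor home in the corner of its test-stand stops

TASK

Push the silver motor with the blue terminal box along the bench until its foot plate sits flush against both the steel back stop and the red side stop, its shaft pointing over the back stop at the load brake. Only push it with the fingers: never lift or tip it; leave everything else on the bench where it is, and finish with the hand clear.

Things in the scene. Friction and masses are not known exactly. Their poses are not given: they have to be found in the camera images.
- motor: Silver finned motor, blue terminal box on top, black fan cover at the rear, loose, 0.63 to 1.17 kg. Origin: centre of its underside; x along the shaft to the front, y left, z up. Foot plate 100 (x) by 80 mm (y), 8 mm thick; housing above it 96 by 72 mm, to 56 mm height. It starts standing free, turned up to 0.35 rad, at least 35 mm short of the back stop and 30 mm right of the side stop
- motor_box (a point): middle of the top of the motor's blue terminal box: 40 (x) by 36 mm, 8 mm ahead of the motor's origin, 68 mm high
- shaft_tip (a point): end of the motor's steel shaft: 12 mm thick, axis 36 mm above the bench, reaching 35 mm beyond the foot plate's front edge; it passes above the stops
- foot_front_left (a point): front left corner of the motor's foot plate, at bench level (50, 40 mm from the motor's origin)
- foot_front_right (a point): front right corner of the foot plate (50, -40 mm)
- foot_rear_left (a point): rear left corner of the foot plate (-50, 40 mm)
- fixture: Fixed corner of two low stops, 20 mm high and 20 mm thick. Origin: inner corner where the stop faces meet, at bench level; x away from the robot, y left, z up. Steel back stop: face x = 0, from y = -260 to +20 mm. Red side stop: face y = 0, from x = -110 to 0 mm. The seated motor has its origin at (-50, -40, 0) mm and its x along this x
- brake (a point): middle of the top of the fixed blue load brake behind the back stop, 70 mm high; in the stops' frame x = 80 to 165 mm, y = -85 to +5 mm. Its aluminium hub, axis 37 mm high, reaches forward to x = 50 mm at y = -40 mm. A 5 mm flange lies between stop and brake
- spare_motor: Bystander, loose: another motor of the same build and size, green all over, without terminal box; waits for its turn. Origin: centre of its underside
- bearing: Bystander, loose: steel bearing ring lying flat, 52 mm across, 16 mm high
- tape_roll: Bystander, loose: yellow roll of tape lying flat, 68 mm across, 25 mm high
- pulley: Bystander, loose: copper-coloured pulley standing on its face, 48 mm across, 40 mm high
- screwdriver: Bystander, loose: screwdriver with a red handle, lying flat, about 200 mm long
- spray_can: Bystander, loose: spray can with a green label, 58 mm across, 170 mm tall, standing
- oil_bottle: Bystander, loose: white oil bottle with a red cap, 64 mm across, 160 mm tall, standing

How it is judged:
At the end, for the whole second after the job is handed in: The motor stands flat and still on the bench with no gap over 3 mm between the back stop and either front corner of its foot plate, nor between the side stop and either left corner; its shaft points over the back stop (x of foot_front_left in the frame of fixture between -0.003 and 0.003 m and x of foot_front_right in the frame of fixture above -0.003 m and y of each of foot_front_left, foot_rear_left in the frame of fixture above -0.003 m and angle between motor's own z axis and vertical below 0.04 rad and height (world z) of motor below 0.004 m and y of foot_rear_left in the frame of fixture below 0.003 m and x of foot_rear_left in the frame of fixture below -0.09 m and linear speed of motor below 0.01 m/s); the robot touches nothing.
It fails at once if the motor is lifted more than 8 mm or tipped more than about 8 degrees (height (world z) of motor above 0.008 m or angle between motor's own z axis and vertical above 0.14 rad).
It fails at once if another thing on the bench is moved by more than 20 mm (distance of any of spare_motor, bearing, tape_roll, pulley, screwdriver, spray_can, oil_bottle from where it was at the start of the episode above 0.02 m).
It also fails if it takes over 64 s, if anything falls off the work surface, if the arm or the gripper's body presses on something with over 40 N, if the wrist force passes 120 N, or if a joint passes its speed limit or range.

ROBOT

A 6-joint arm with a two-finger parallel gripper is mounted at the origin on the work surface. World frame = base frame: x ahead of the robot, y to its left, z up, the work surface at z = 0. Lengths are in m, angles in rad, forces in N, time in s.
With the tool pointing down it reaches from about 0.35 to 0.85 m from the base axis. Payload 8.1 kg.
Tool frame: the origin (TCP) lies on the centre line of the jaws, within the pads' length; the fingertips stand 22 mm ahead of it and the grasp point (between the pads) lies 3 mm ahead of it; z points along the fingers, y is the line along which they close (so a half turn about z gives the same grasp; the last joint's range is limited). The gripper opens to 93 mm and grips with 3 to 60 N. Pads are 15 mm wide; open, the fingers measure 128 mm over their backs; the gripper's body (75 mm by 188 mm) begins 65 mm behind the grasp point.
Start: joints at [-1.293, 0.13, 1.488, -0, 1.523, -0.085], TCP at [0.213, -0.561, 0.241] pointing down, gripper open.
Joint ranges: [-2.96, 2.96], [-0.89, 2.26], [0.02, 2.5], [-1.34, 4.48], [0, 2.73], [-2.66, 2.66]. Speed limits (rad/s): [2.39, 2.39, 2.79, 3.14, 3.14, 3.14].

INTERFACE

Orientations are given as a rotation vector (axis times angle).
In Python, from plant import robot, read_camera gives the robot as it stands (robot), with the cameras as plain functions.
- The arm moves only by the shell command python3 inch.py [FORCE], which reads ROWS from standard input. ROWS is a JSON list of rows, 1 to 20 of them, each written [opening, [dx, dy, dz], turn]: the finger opening in m, then dx, dy, dz in shares of the most that a row can go, 1 being 50 mm, then a turn about the tool's z in a scale on which 1.0 is 2 rad; each row shifts and turns the commanded pose from where the row before left it, along the tool's axes as they then stand; what a row does not reach is not made up. A row lasts 1/10 s, in which the tool goes at most 0.05 m and 0.15 rad, less where a joint would pass 70% of its speed; a pose out of reach is approached as far as the arm can. The fingers move at their own pace and stop on an object; FORCE is the grip in N (left out, the last holds). Time passes only in rows, so rows that do not move let the fingers close. It prints the time, the measured TCP pose, the force, the opening and the grip force at its end. No shift or turn number may pass 1 either way. Input that does not fit is refused with a message, and nothing moves.
- robot.read_state(): the state, without advancing time (a new reading comes with each control period).
- read_camera(name): name is "side" or "top"; returns a dict with "image" (420x560x3 uint8, red, green, blue), "fx", "fy", "cx", "cy" (pixels), "dist" ([k1, k2, p1, p2, k3] as OpenCV has them; the pictures are not rectified), "R" (3x3) and "t" (3): a world point X has camera coordinates R X + t. Camera axes: x right, y down, z forward; pixel columns grow to the right and rows downward; lengths in m; the calibration is good to about 2 mm. A picture is of the moment at which its call begins. There is no depth.
- robot.close_job(): hands the job in; it is judged then, once.
The state is a dict: "t": time; "q": joint angles; "dq": joint speeds; "joint_torque": joint torques, N m; "tool_pos": TCP position; "orientation": TCP orientation; "force": force on the tool from outside, world axes, zero at the start; "wrist_torque": the same for the moment, N m; "opening": finger opening in m; "gripper_force": force on a finger pad.
Only numpy, scipy, OpenCV 4.12 (cv2) and the standard library are available. Lean on these libraries where they do the work, as an engineer would, in place of code of your own. Each camera call takes 0.05 s, during which the arm holds its last target. There are 200 camera calls.

## Working session

There is one attempt and no reset: what is moved stays moved. The work goes in short steps, Python scripts to look and compute and a shell command to move; the robot and the scene stay as the last step left them, time stands still between calls to the robot, and variables do not carry over. Pictures are saved under pics/ and viewed, at most 10 in all, crops included, and the job is handed in when it is done.

```bash
ls; mkdir -p pics; python3 - <<'E'
from plant import robot, read_camera
import cv2,pickle
for n in("top","side"):
    c=read_camera(n); pickle.dump(c,open(f"pics/{n}0.pkl","wb"))
    cv2.imwrite(f"pics/{n}0.png",cv2.resize(c["image"][:,:,::-1],(784,588)))
    print(n,c["fx"],c["cx"],c["cy"],c["dist"],-c["R"].T@c["t"])
s=robot.read_state();print(s["t"],s["tool_pos"],s["orientation"],s["opening"])
E
```

```text
inch.py
pics
plant.py
top 497.94019144008564 283.44819001828944 205.04218763190786 [-0.11240107  0.          0.          0.          0.        ] [0.43560909 0.07947095 1.32333636]
side 437.3196439592237 280.1836784578653 206.03173513841224 [-0.12705963  0.          0.          0.          0.        ] [0.15975271 0.85165825 0.74088578]
0.1 [ 0.21280755 -0.56046961  0.23968462] [-3.08837629e+00 -5.66491774e-01  2.99800479e-04] 0.09274592996212706
```

View pics/top0.png

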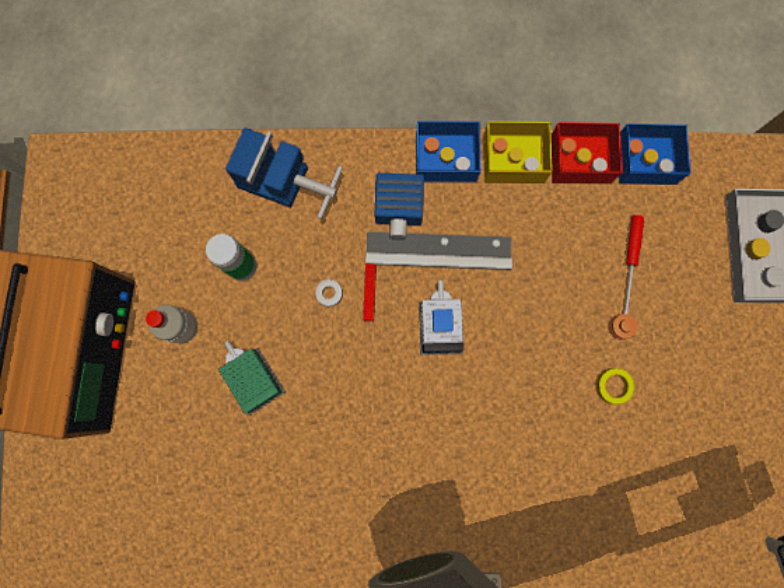

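View pics/side0.png

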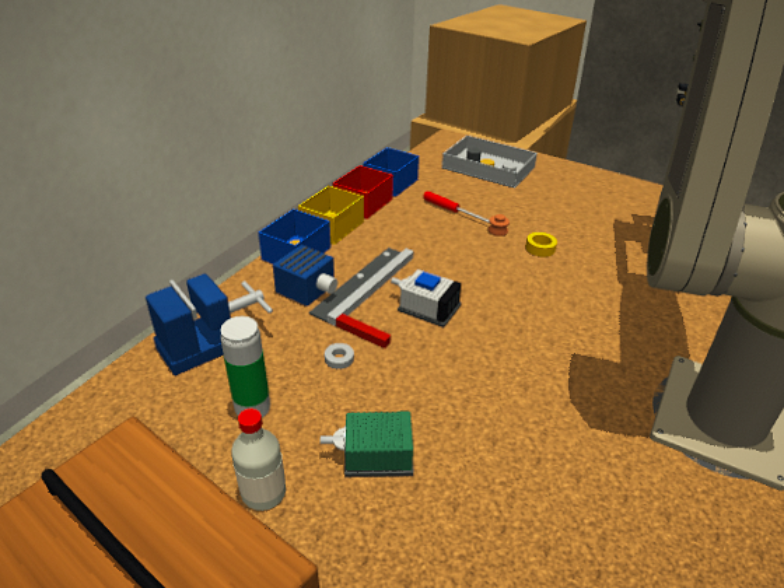

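The top view shows the motor at about (442,325), nearly aligned with the stops, and the inner corner near (375,267). The side view shows the motor at (430,295) and the red stop at (362,330). Both need enlarging to measure.

```bash
python3 - <<'E'
import cv2,pickle
for n,(x,y,w,h) in dict(top=(255,155,120,100),side=(215,172,120,85)).items():
    i=pickle.load(open(f"pics/{n}0.pkl","rb"))["image"][y:y+h,x:x+w,::-1]
    cv2.imwrite(f"pics/{n}0c.png",cv2.resize(i,None,fx=6,fy=6,interpolation=cv2.INTER_CUBIC))
E
```

```text
(no output)
```

View pics/top0c.png

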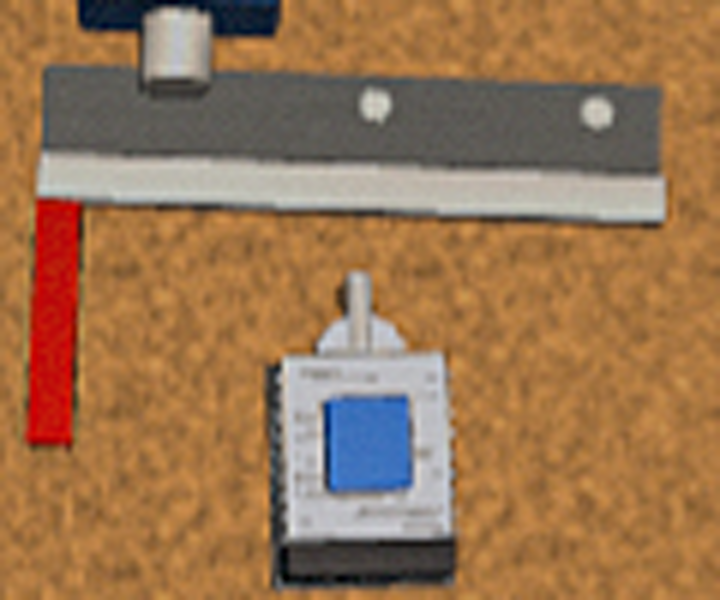

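View pics/side0c.png

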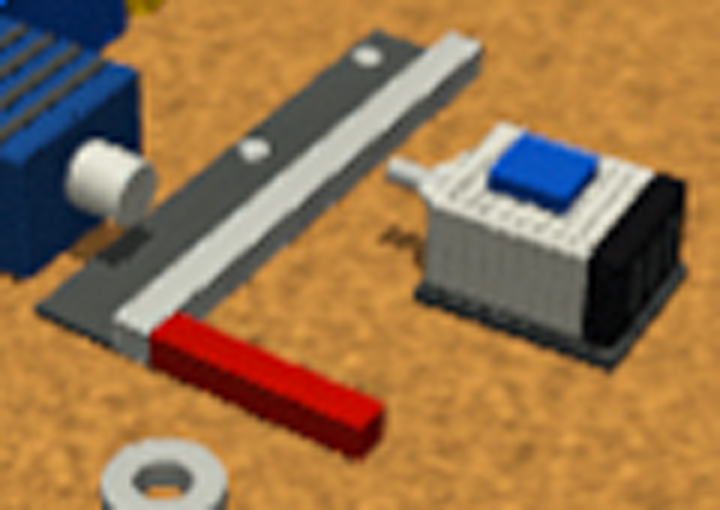

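Crops: blue box top corners are at (324,396),(411,396),(411,491),(328,493) in the top view and (490,180),(525,134),(598,157),(565,210) in the side view. Shaft tip is at (357,272) and (390,172). The stop edges are also clear. I'll triangulate these, then fit poses.

```bash
cat >h.py <<'E'
import cv2,numpy as np,pickle
from scipy.optimize import least_squares
O=dict(top=(255,155),side=(215,172))
def full(n,p,o=None): return (np.array(p,float)+.5)/6-.5+(o or O[n])
def K(c): return np.array([[c["fx"],0,c["cx"]],[0,c["fy"],c["cy"]],[0,0,1]])
def proj(c,X): return cv2.projectPoints(np.float64(X).reshape(-1,1,3),cv2.Rodrigues(c["R"])[0],c["t"],K(c),c["dist"])[0][:,0]
def tri(ct,cs,pt,ps):
    u=[cv2.undistortPoints(np.float64(p).reshape(1,1,2),K(c),c["dist"])[0,0] for c,p in((ct,pt),(cs,ps))]
    P=[np.c_[c["R"],c["t"]] for c in(ct,cs)]
    X=cv2.triangulatePoints(P[0],P[1],u[0],u[1])[:,0];return X[:3]/X[3]
def place(p,L):
    c,s=np.cos(p[2]),np.sin(p[2]);L=np.atleast_2d(L)
    return np.c_[p[0]+c*L[:,0]-s*L[:,1],p[1]+s*L[:,0]+c*L[:,1],L[:,2]]
def fit(cams,obs,p0):
    def f(p): return np.concatenate([(proj(cams[n],place(p,L))-full(n,px)).ravel() for n,L,px in obs])
    r=least_squares(f,p0,loss="soft_l1");return r.x,np.abs(r.fun).reshape(-1,2).max(1)
E
cat >m0.py <<'E'
from h import *
C={n:pickle.load(open(f"pics/{n}0.pkl","rb")) for n in O}
M={(28,20,68):((324,396),(490,180)),(28,-20,68):((411,396),(525,134)),(-12,-20,68):((411,491),(598,157)),(-12,20,68):((328,493),(565,210)),
 (85,0,36):((357,272),(390,172)),(50,40,0):(None,(417,297)),(-50,40,0):(None,(610,370)),(-50,-40,0):(None,(687,272))}
F={(0,20,20):((38,197),(150,337)),(20,20,20):((40,152),(115,318)),(0,-260,20):((664,221),(482,47)),(20,-260,20):((664,175),(448,33)),
 (-110,0,20):((71,446),(384,405)),(-110,20,20):((27,443),(360,432))}
np.set_printoptions(precision=4,suppress=True)
for nm,D in(("motor",M),("fixture",F)):
    for L,(a,b) in D.items():
        if a and b: print(nm,L,tri(C["top"],C["side"],full("top",a),full("side",b)))
    obs=[(n,np.array(L)/1e3,px) for L,ab in D.items() for n,px in zip(("top","side"),ab) if px]
    p,r=fit(C,obs,[.45,0,0]);print(nm,p,"res px",r.round(1))
    globals()[nm]=p
f=fixture;c,s=np.cos(f[2]),np.sin(f[2]);R=np.array([[c,s],[-s,c]])
print("motor in fixture",R@(motor[:2]-f[:2]),motor[2]-f[2])
print("target",place(f,[-.05,-.04,0]))
E
python3 m0.py
```

```text
motor (28, 20, 68) [0.5868 0.0182 0.0648]
motor (28, -20, 68) [ 0.5876 -0.0181  0.0676]
motor (-12, -20, 68) [ 0.5485 -0.0168  0.0703]
motor (-12, 20, 68) [0.5475 0.0174 0.0631]
motor (85, 0, 36) [0.6455 0.0024 0.0366]
motor [ 0.5599 -0.0006  0.0331] res px [0.5 1.2 0.7 0.6 1.4 1.  0.5 1.2 0.6 0.2 1.4 1.2 1.4]
fixture (0, 20, 20) [0.6822 0.1427 0.0198]
fixture (20, 20, 20) [0.7019 0.1417 0.0213]
fixture (0, -260, 20) [ 0.6719 -0.1351  0.0203]
fixture (20, -260, 20) [ 0.6922 -0.1356  0.0214]
fixture (-110, 0, 20) [0.5721 0.1279 0.0208]
fixture (-110, 20, 20) [0.5729 0.147  0.0198]
fixture [ 0.6818  0.1234 -0.0361] res px [0.1 0.5 0.2 0.8 0.5 0.2 0.6 0.1 0.2 0.3 0.2 0. ]
motor in fixture [-0.1174 -0.1283] 0.06920095059245701
target [[0.6304 0.0852 0.    ]]
```

Everything agrees: box height is about 66 mm, stops 20–21 mm, and residuals are near 1 px. In the stop frame the motor is at (-117,-128) mm with yaw +0.07. First push goes forward, with two fingers behind the foot.

```bash
sed -i 's/,20,68/,18,68/g;s/-20,68/-18,68/g' m0.py; python3 m0.py|grep -E "res|in fix|target"; cat >go.py <<'E'
# go.py fx fy z a : target TCP in the fixture frame, tool y axis at angle a from fixture y (mod pi); prints tool-frame shift before turn, and turn
import sys,numpy as np
from scipy.spatial.transform import Rotation as Ro
from plant import robot, read_camera
FX=np.array([.6818,.1234,-.0361])
def rel():
    s=robot.read_state();R=Ro.from_rotvec(s["orientation"]).as_matrix();c,q=np.cos(FX[2]),np.sin(FX[2])
    F=np.array([[c,-q,0],[q,c,0],[0,0,1]]);p=np.r_[s["tool_pos"][:2]-FX[:2],s["tool_pos"][2]]
    return s,R,F,F.T@p
s,R,F,p=rel();np.set_printoptions(precision=4,suppress=True)
y=F.T@R[:,1];a=np.arctan2(-y[0],y[1]);print("TCP fix",p,"tool y angle",a,"tilt",np.arccos(-R[2,2]),"q6",s["q"][5],"F",(F.T@s["force"]).round(1))
if len(sys.argv)>1:
    t=np.array(list(map(float,sys.argv[1:5])))
    d=(t[3]-a+np.pi/2)%np.pi-np.pi/2
    Rn=R@Ro.from_rotvec([0,0,-d]).as_matrix()
    print("turn about tool z",-d,"shift before turn",R.T@F@(t[:3]-p),"after turn",Rn.T@F@(t[:3]-p))
E
python3 go.py -0.21 -0.128 0.15 0
```

```text
motor [ 0.5599 -0.0004  0.0288] res px [0.3 1.1 0.1 0.6 0.5 0.7 0.2 1.5 0.6 0.1 1.3 1.3 1.5]
fixture [ 0.6818  0.1234 -0.0361] res px [0.1 0.5 0.2 0.8 0.5 0.2 0.6 0.1 0.2 0.3 0.2 0. ]
motor in fixture [-0.1174 -0.1281] 0.06487379473636481
target [[0.6304 0.0852 0.    ]]
TCP fix [-0.444  -0.7004  0.2397] tool y angle -2.742671655900602 tilt 0.0017019529979748573 q6 -0.08542945842136364 F [-0.4 -0.3 -0.3]
turn about tool z 0.3989209976891912 shift before turn [ 0.4379 -0.4364  0.0905] after turn [ 0.2341 -0.5722  0.0905]
```

The rows are not in the units I measure in: shifts go in shares of 50 mm and turns go in shares of 2 rad. I convert before sending: 0.035 m is 0.7, -0.031 m is -0.62, 0.133 rad / 2 = 0.0665.

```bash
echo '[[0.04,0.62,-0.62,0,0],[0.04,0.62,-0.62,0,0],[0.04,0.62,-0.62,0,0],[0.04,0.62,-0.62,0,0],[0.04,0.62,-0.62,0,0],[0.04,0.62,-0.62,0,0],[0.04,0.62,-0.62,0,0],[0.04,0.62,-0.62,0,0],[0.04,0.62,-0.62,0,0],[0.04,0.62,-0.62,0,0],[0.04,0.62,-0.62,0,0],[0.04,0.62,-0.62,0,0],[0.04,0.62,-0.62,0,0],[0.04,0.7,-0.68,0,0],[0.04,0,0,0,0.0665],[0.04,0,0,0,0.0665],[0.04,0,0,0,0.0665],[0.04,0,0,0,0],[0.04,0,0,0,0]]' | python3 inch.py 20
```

```text
refused: ROWS must be rows with the three-number parts in brackets of their own. Nothing was moved.
```

Refused on format, not on reach. It needs rows with the three-number parts in brackets of their own.

```bash
echo '[[0.04,[0.62,-0.62,0],0],[0.04,[0.62,-0.62,0],0],[0.04,[0.62,-0.62,0],0],[0.04,[0.62,-0.62,0],0],[0.04,[0.62,-0.62,0],0],[0.04,[0.62,-0.62,0],0],[0.04,[0.62,-0.62,0],0],[0.04,[0.62,-0.62,0],0],[0.04,[0.62,-0.62,0],0],[0.04,[0.62,-0.62,0],0],[0.04,[0.62,-0.62,0],0],[0.04,[0.62,-0.62,0],0],[0.04,[0.62,-0.62,0],0],[0.04,[0.7,-0.68,0],0],[0.04,[0,0,0],0.0665],[0.04,[0,0,0],0.0665],[0.04,[0,0,0],0.0665],[0.04,[0,0,0],0],[0.04,[0,0,0],0]]' | python3 inch.py 20; python3 go.py -0.21 -0.128 0.027 0
```

```text
t: 2.0
tool_pos: [0.4672, 0.003, 0.2403]
orientation: [-3.141, 0.051, 0.001]
force: [-0.6, -0.5, -1.3]
opening: 0.0402
gripper_force: 0.0
TCP fix [-0.2101 -0.1281  0.2403] tool y angle -3.1378576376861496 tilt 0.0005396739177580599 q6 1.4997998983542895 F [-0.6 -0.6 -1.3]
turn about tool z 0.003735015903643557 shift before turn [ 0.0003 -0.      0.2133] after turn [ 0.0003 -0.      0.2133]
```

In the tool's units: 0.045 m is 0.9, 0.01 m is 0.2.

```bash
echo '[[0.04,[0,0,0.9],0],[0.04,[0,0,0.9],0],[0.04,[0,0,0.9],0],[0.04,[0,0,0.8],0],[0.04,[0,0,0.4],0],[0.04,[0,0,0.24],0],[0.04,[0,0,0.12],0],[0.04,[0,0,0],0],[0.04,[0.24,0,0],0],[0.04,[0.2,0,0],0],[0.04,[0.1,0,0],0],[0.04,[0.1,0,0],0],[0.04,[0.1,0,0],0],[0.04,[0.1,0,0],0],[0.04,[0.1,0,0],0],[0.04,[0.1,0,0],0],[0.04,[0.1,0,0],0],[0.04,[0.1,0,0],0],[0.04,[0.1,0,0],0],[0.04,[0.1,0,0],0]]' | python3 inch.py; python3 go.py
echo '[[0.04,[0.1,0,0],0],[0.04,[0.1,0,0],0],[0.04,[0.06,0,0],0],[0.04,[0,0,0],0]]' | python3 inch.py; python3 go.py
```

```text
t: 4.0
tool_pos: [0.5362, 0.0007, 0.0269]
orientation: [-3.141, 0.056, 0.012]
force: [-13.7, -0.3, 10.2]
opening: 0.0401
gripper_force: 7.2
TCP fix [-0.141  -0.1278  0.0269] tool y angle -3.141339308365975 tilt 0.007471616925725603 q6 1.5126904164138826 F [-13.7  -0.7  10.2]
t: 4.4
tool_pos: [0.5501, 0.0002, 0.0269]
orientation: [-3.141, 0.056, 0.009]
force: [-9.6, 1.2, 7.3]
opening: 0.04
gripper_force: 4.8
TCP fix [-0.1272 -0.1279  0.0269] tool y angle -3.1414434276565433 tilt 0.0056512084465050235 q6 1.514054723976875 F [-9.7  0.9  7.3]
```

```bash
cat >snap.py <<'E'
import sys,cv2,pickle
from plant import robot, read_camera
k=sys.argv[1]; im=[]
for n,(x,y,w,h) in dict(top=(255,155,100,100),side=(215,172,120,85)).items():
    c=read_camera(n);pickle.dump(c,open(f"pics/{n}{k}.pkl","wb"))
    im.append(cv2.resize(c["image"][y:y+h,x:x+w,::-1],None,fx=6,fy=6,interpolation=cv2.INTER_CUBIC));cv2.imwrite(f"pics/{n}{k}.png",im[-1])
E
python3 snap.py 1
```

```text
(no output)
```

View pics/side1.png

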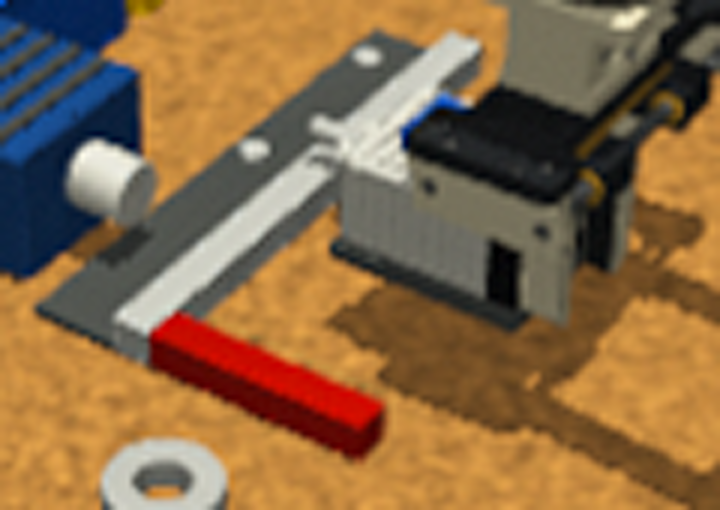

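The motor stands flat. Its foot-plate left edge runs from (334,247) to (515,327), square behind the stop and a short gap from it. I'll fit the remaining gap from these corners.

```bash
cat >gap.py <<'E'
# gap.py k  n:x,y,z:u,v ...   motor pose in fixture frame from hand-picked crop pixels
import sys
from h import *
C={n:pickle.load(open(f"pics/{n}{sys.argv[1]}.pkl","rb")) for n in O};f=np.array([.6818,.1234,-.0361])
obs=[(a.split(":")[0],np.array(eval(a.split(":")[1]))/1e3,eval(a.split(":")[2])) for a in sys.argv[2:]]
p,r=fit(C,obs,[.6,0,0]);c,s=np.cos(f[2]),np.sin(f[2])
print((np.array([[c,s],[-s,c]])@(p[:2]-f[:2])*1e3).round(1),(p[2]-f[2]).round(3),"res",r.round(1))
E
python3 gap.py 1 side:50,40,0:334,247 side:-50,40,0:515,327; python3 go.py
```

```text
[ -67.9 -139.2] -0.034 res [0. 0.]
TCP fix [-0.1272 -0.1279  0.0269] tool y angle -3.1414338027346553 tilt 0.005355734255235298 q6 1.514047558353987 F [-8.3  0.6  6.2]
```

In the tool's units: 0.004 m is 0.08, 0.003 m is 0.06.

```bash
echo '[[0.04,[0.08,0,0],0],[0.04,[0.08,0,0],0],[0.04,[0.06,0,0],0],[0.04,[0.04,0,0],0],[0.04,[0.02,0,0],0]]' | python3 inch.py|grep force; python3 go.py
echo '[[0.04,[0.02,0,0],0],[0.04,[0.02,0,0],0]]' | python3 inch.py|grep force; echo '[[0.04,[0.02,0,0],0],[0.04,[0.02,0,0],0]]' | python3 inch.py|grep force;python3 go.py
```

```text
force: [-13.1, 0.2, 10.3]
gripper_force: 6.7
TCP fix [-0.1139 -0.1278  0.0268] tool y angle -3.141376151100259 tilt 0.0069149040141970415 q6 1.5154494523587423 F [-13.1  -0.3  10.3]
force: [-14.2, 0.7, 10.2]
gripper_force: 6.7
force: [-12.8, -0.1, 9.9]
gripper_force: 6.7
TCP fix [-0.1101 -0.1279  0.0268] tool y angle -3.141440141553338 tilt 0.007170833138621353 q6 1.5158573081862896 F [-12.8  -0.6   9.9]
```

In the tool's units: 0.001 m is 0.02.

```bash
echo '[[0.04,[0.02,0,0],0],[0.04,[0.02,0,0],0]]' | python3 inch.py|grep force; echo '[[0.04,[0.02,0,0],0],[0.04,[0.02,0,0],0]]' | python3 inch.py|grep force;python3 go.py
```

```text
force: [-13.0, 0.8, 9.3]
gripper_force: 6.7
force: [-20.4, 0.0, 15.3]
gripper_force: 10.1
TCP fix [-0.1068 -0.1278  0.0267] tool y angle -3.1413413675113215 tilt 0.008960312979190295 q6 1.51623451969559 F [-20.4  -0.7  15.3]
```

In the tool's units: 0.001 m is 0.02.

```bash
echo '[[0.04,[0.02,0,0],0],[0.04,[0.02,0,0],0]]' | python3 inch.py|grep force; python3 go.py; echo '[[0.04,[0.02,0,0],0],[0.04,[0,0,0],0]]' | python3 inch.py|grep force;python3 go.py
```

```text
force: [-29.2, 0.7, 24.3]
gripper_force: 14.8
TCP fix [-0.1066 -0.1278  0.0266] tool y angle -3.141244922557128 tilt 0.012965710033616875 q6 1.5164370956358937 F [-29.2  -0.4  24.3]
force: [-31.0, -0.1, 26.1]
gripper_force: 15.7
TCP fix [-0.1065 -0.1278  0.0266] tool y angle -3.1411873473171403 tilt 0.014962452548908 q6 1.5165401178143487 F [-30.9  -1.2  26.1]
```

In the tool's units: -0.05 m is -1, -0.04 m is -0.8, -0.143 rad / 2 = -0.0715.

```bash
echo '[[0.04,[-0.2,0,0],0],[0.04,[-0.6,0,0],0],[0.04,[-0.6,0,0],0],[0.04,[0,0,-0.8],0],[0.04,[0,0,-1],0],[0.04,[0,0,-0.6],0],[0.04,[0,0,0],-0.0715],[0.04,[0,0,0],-0.0715],[0.04,[0,0,0],-0.0715],[0.04,[0,0,0],-0.0715],[0.04,[0,0,0],-0.0715],[0.04,[0,0,0],-0.0715],[0.04,[0,0,0],-0.0715],[0.04,[0,0,0],-0.0715],[0.04,[0,0,0],-0.0715],[0.04,[0,0,0],-0.0715],[0.04,[0,0,0],-0.0705],[0.04,[0,0,0],0]]' | python3 inch.py|grep force; python3 go.py -0.052 -0.23 0.028 1.5708; python3 snap.py 2
```

```text
force: [0.6, -0.3, -1.2]
gripper_force: 0.0
TCP fix [-0.1699 -0.128   0.1477] tool y angle -1.5681825251289805 tilt 0.00019246815491419185 q6 -0.06441254968696226 F [ 0.6 -0.3 -1.2]
turn about tool z 0.002610128460812433 shift before turn [-0.1023  0.1176  0.1197] after turn [-0.102   0.1179  0.1197]
```

View pics/side2.png

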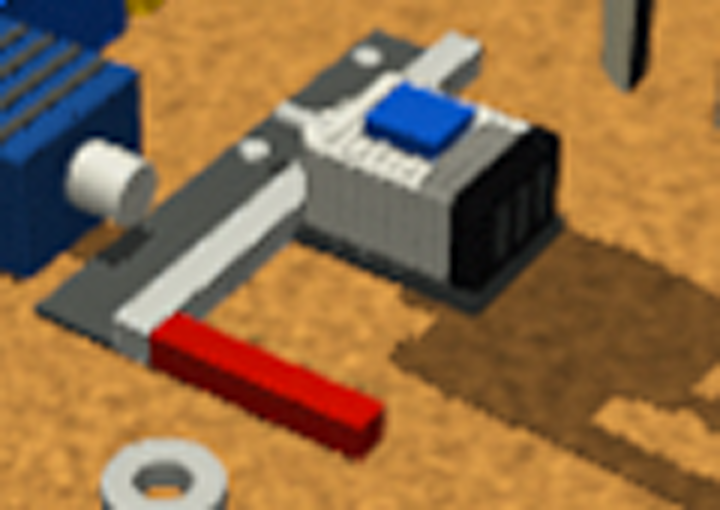

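The motor sits against the back stop. The rear-left foot corner is at (475,312), the rear-right at (562,222), and the box top front-left and rear-left corners are at (366,122) and (436,157). Now around to its right side.

In the tool's units: 0.045 m is 0.9, -0.04 m is -0.8, 0.0026 rad / 2 = 0.0013.

```bash
python3 gap.py 2 side:-50,40,0:475,312 side:-50,-40,0:562,222 side:28,18,68:366,122 side:-12,18,68:436,157 side:-12,-18,68:476,107 side:28,-18,68:403,82
echo '[[0.04,[-0.8,0,0],0.0013],[0.04,[-0.8,0,0],0],[0.04,[-0.44,0,0],0],[0.04,[0,0.9,0],0],[0.04,[0,0.9,0],0],[0.04,[0,0.56,0],0],[0.04,[0,0,0.9],0],[0.04,[0,0,0.9],0],[0.04,[0,0,0.4],0],[0.04,[0,0,0.2],0],[0.04,[0,0,0],0]]' | python3 inch.py|grep -A1 force; python3 go.py
```

```text
[ -49.4 -131.9] 0.034 res [1.2 1.1 1.  1.9 0.  0.4]
force: [-0.2, -0.8, 0.2]
opening: 0.0398
gripper_force: 0.0
TCP fix [-0.0531 -0.2301  0.0262] tool y angle -1.5753373109022255 tilt 0.002635992123152796 q6 -0.20789930595727218 F [-0.2 -0.8  0.2]
```

In the tool's units: 0.02 m is 0.4, 0.005 m is 0.1.

```bash
echo '[[0.04,[0.4,0,-0.02],0],[0.04,[0.4,0,0],0],[0.04,[0.2,0,0],0],[0.04,[0.1,0,0],0],[0.04,[0.1,0,0],0],[0.04,[0.1,0,0],0],[0.04,[0.1,0,0],0],[0.04,[0.1,0,0],0],[0.04,[0.1,0,0],0],[0.04,[0.1,0,0],0],[0.04,[0.1,0,0],0],[0.04,[0.1,0,0],0]]' | python3 inch.py|grep -A1 force; python3 go.py;  echo '[[0.04,[0.1,0,0],0],[0.04,[0.1,0,0],0],[0.04,[0.1,0,0],0],[0.04,[0.1,0,0],0],[0.04,[0.1,0,0],0],[0.04,[0.1,0,0],0],[0.04,[0.06,0,0],0],[0.04,[0.04,0,0],0]]' | python3 inch.py|grep -A1 force; python3 go.py
```

```text
force: [-4.6, -14.0, 7.3]
opening: 0.0401
gripper_force: 6.8
TCP fix [-0.0506 -0.1389  0.0309] tool y angle -1.5750173014251676 tilt 0.005092201526492204 q6 -0.05889556610609997 F [ -4.1 -14.1   7.3]
force: [-4.8, -14.4, 8.2]
opening: 0.04
gripper_force: 7.4
TCP fix [-0.0505 -0.1039  0.0309] tool y angle -1.574775795813549 tilt 0.005021814304406403 q6 -0.002973708806177703 F [ -4.2 -14.6   8.2]
```

The fingers have ridden up to 31 mm, so they're on the foot ledge. I'll lift 3 mm and push on the housing, still low.

In the tool's units: -0.003 m is -0.06, -0.002 m is -0.04.

```bash
echo '[[0.04,[-0.04,0,-0.06],0],[0.04,[0,0,0],0]]' | python3 inch.py|grep -A1 force;python3 go.py;  echo '[[0.04,[0.08,0,0],0],[0.04,[0.08,0,0],0],[0.04,[0.08,0,0],0],[0.04,[0.04,0,0],0],[0.04,[0,0,0],0]]' | python3 inch.py|grep -A1 force; python3 go.py; python3 snap.py 3
```

```text
force: [-0.8, -6.0, 5.1]
opening: 0.04
gripper_force: 2.7
TCP fix [-0.0507 -0.1036  0.0332] tool y angle -1.5744433702971778 tilt 0.0024233814599329984 q6 -0.006375440139800863 F [-0.6 -6.   5.1]
force: [-2.2, -10.4, 6.9]
opening: 0.0401
gripper_force: 5.2
TCP fix [-0.0506 -0.0903  0.0332] tool y angle -1.573997172566836 tilt 0.0035061262938134493 q6 0.016178225995348353 F [ -1.8 -10.5   6.9]
```

View pics/side3.png

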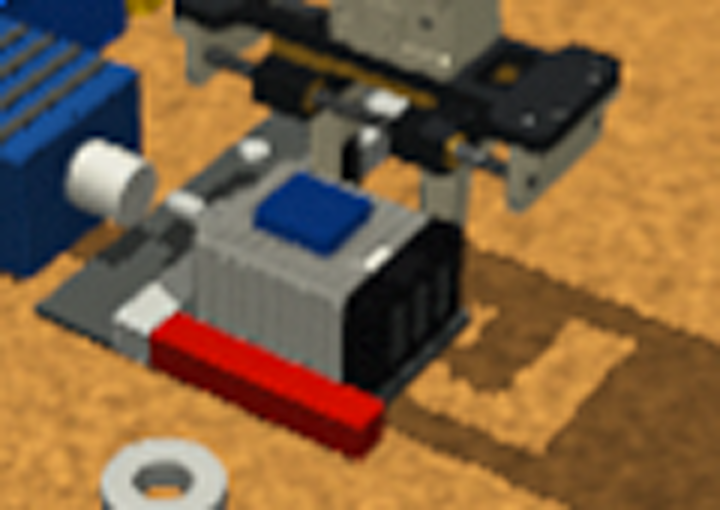

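The motor is upright and nearly at the red stop. Box corners are at about (255,212) and (325,253), and the foot's rear-right corner at (468,320). A small gap remains, so I'll continue gently.

In the tool's units: 0.002 m is 0.04, 0.001 m is 0.02.

```bash
python3 gap.py 3 side:-50,-40,0:468,320 side:28,18,68:255,213 side:-12,18,68:327,253 side:-12,-18,68:372,207 side:28,-18,68:300,172
for i in 1; do echo '[[0.04,[0.04,0,0],0],[0.04,[0.04,0,0],0],[0.04,[0.02,0,0],0],[0.04,[0.02,0,0],0]]' | python3 inch.py|grep force; python3 go.py;  echo '[[0.04,[0.02,0,0],0],[0.04,[0.02,0,0],0]]' | python3 inch.py|grep force; python3 go.py; done
```

```text
[-51.1 -44. ] 0.025 res [1.4 0.7 1.3 0.7 0.6]
force: [-3.4, -17.5, 7.7]
gripper_force: 9.2
TCP fix [-0.0506 -0.0854  0.0333] tool y angle -1.5740983665536352 tilt 0.004649801217075113 q6 0.025600629023863376 F [ -2.7 -17.6   7.7]
force: [-5.6, -26.5, 10.5]
gripper_force: 13.1
TCP fix [-0.0505 -0.0852  0.0335] tool y angle -1.5742082781479194 tilt 0.0070229281574603975 q6 0.028568014070763932 F [ -4.6 -26.7  10.5]
```

Firm contact with the side stop at 27 N. Next is a final light push from behind to re-seat against the back stop.

In the tool's units: -0.045 m is -0.9, -0.03 m is -0.6, 0.143 rad / 2 = 0.0715.

```bash
echo '[[0.04,[-0.1,0,0],0],[0.04,[-0.6,0,0],0],[0.04,[-0.6,0,0],0],[0.04,[0,0,-0.9],0],[0.04,[0,0,-0.9],0],[0.04,[0,0,-0.6],0],[0.04,[0,0,0],0.0715],[0.04,[0,0,0],0.0715],[0.04,[0,0,0],0.0715],[0.04,[0,0,0],0.0715],[0.04,[0,0,0],0.0715],[0.04,[0,0,0],0.0715],[0.04,[0,0,0],0.0715],[0.04,[0,0,0],0.0715],[0.04,[0,0,0],0.0715],[0.04,[0,0,0],0.0715],[0.04,[0,0,0],0.0715],[0.04,[0,0,0],0]]' | python3 inch.py|grep force; python3 go.py -0.15 -0.042 0.029 0
```

```text
force: [-0.5, 0.5, -0.5]
gripper_force: 0.0
TCP fix [-0.0518 -0.145   0.1518] tool y angle 3.13464052563505 tilt 0.0006325959122539408 q6 1.5000568385865778 F [-0.5  0.5 -0.5]
turn about tool z -0.006952127954743315 shift before turn [-0.099  -0.1023  0.1228] after turn [-0.0983 -0.1029  0.1228]
```

In the tool's units: -0.045 m is -0.9, 0.02 m is 0.4, -0.007 rad / 2 = -0.0035.

```bash
echo '[[0.03,[-0.9,0,0],-0.0035],[0.03,[-0.9,0,0],0],[0.03,[-0.18,0,0],0],[0.03,[0,-0.9,0],0],[0.03,[0,-0.9,0],0],[0.03,[0,-0.22,0],0],[0.03,[0,0,0.9],0],[0.03,[0,0,0.9],0],[0.03,[0,0,0.4],0],[0.03,[0,0,0.24],0],[0.03,[0.3,0,0],0],[0.03,[0.2,0,0],0],[0.03,[0.2,0,0],0],[0.03,[0.06,0,0],0],[0.03,[0,0,0],0]]' | python3 inch.py|grep -A1 force; python3 go.py; echo '[[0.03,[0.04,0,0],0],[0.03,[0.02,0,0],0],[0.03,[0.02,0,0],0]]' | python3 inch.py|grep force; python3 go.py
```

```text
force: [0.1, 1.3, 0.7]
opening: 0.0298
gripper_force: 0.0
TCP fix [-0.1121 -0.0442  0.0304] tool y angle -3.139144085139175 tilt 0.0013534376102497417 q6 1.660743704621259 F [0.  1.3 0.7]
force: [-0.4, 0.1, -0.1]
gripper_force: 0.0
TCP fix [-0.1093 -0.0441  0.0297] tool y angle -3.139193032322674 tilt 0.0001356455741055826 q6 1.6604615716504625 F [-0.4  0.1 -0.1]
```

In the tool's units: 0.001 m is 0.02.

```bash
echo '[[0.03,[0.02,0,0],0],[0.03,[0.02,0,0],0],[0.03,[0.02,0,0],0]]' | python3 inch.py|grep force; python3 go.py; echo '[[0.03,[0.02,0,0],0],[0.03,[0.02,0,0],0]]' | python3 inch.py|grep force; python3 go.py
```

```text
force: [-4.3, 1.2, 3.2]
gripper_force: 2.7
TCP fix [-0.1069 -0.0441  0.0294] tool y angle -3.1392274887758407 tilt 0.0017621110347982422 q6 1.6600419512103388 F [-4.4  1.   3.2]
force: [-12.5, -0.8, 9.4]
gripper_force: 6.7
TCP fix [-0.1064 -0.0441  0.029 ] tool y angle -3.139135698898645 tilt 0.00524566612613777 q6 1.6597097026938488 F [-12.5  -1.2   9.4]
```

In the tool's units: 0.001 m is 0.02.

```bash
echo '[[0.03,[0.02,0,0],0],[0.03,[0.02,0,0],0],[0.03,[0,0,0],0]]' | python3 inch.py|grep force; python3 go.py; echo '[[0.03,[-0.1,0,0],0],[0.03,[-0.6,0,0],0],[0.03,[-0.6,0,0],0],[0.03,[-0.6,0,0],0],[0.03,[0,0,-0.9],0],[0.03,[0,0,-0.9],0],[0.03,[0,0,-0.9],0],[0.03,[-0.8,0,0],0],[0.03,[0,0,0],0],[0.03,[0,0,0],0]]' | python3 inch.py; python3 snap.py 4
```

```text
force: [-18.5, -0.0, 14.5]
gripper_force: 9.6
TCP fix [-0.1061 -0.044   0.0288] tool y angle -3.1389888873391567 tilt 0.008992367039855679 q6 1.6594456448276327 F [-18.5  -0.7  14.5]
t: 18.0
tool_pos: [0.4431, 0.0876, 0.1647]
orientation: [-3.141, 0.053, -0.002]
force: [0.6, 0.4, 0.3]
opening: 0.03
gripper_force: 0.0
```

View pics/top4.png

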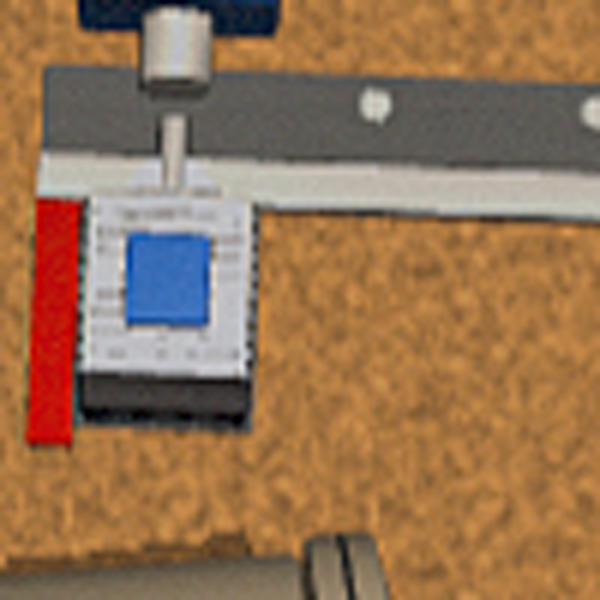

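View pics/side4.png

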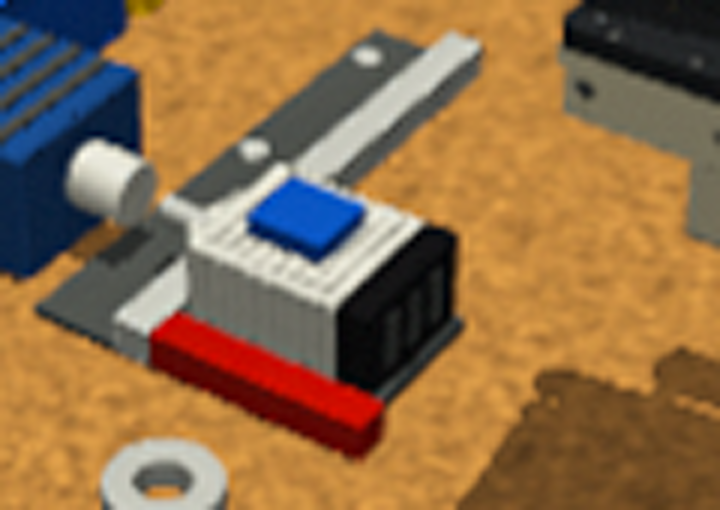

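The motor is squared into the corner, with the box at (126,233)–(209,325) in the top view and the shaft pointing at the hub. The hand is clear. A numeric check before handing in.

```bash
python3 gap.py 4 top:28,18,68:126,233 top:28,-18,68:211,232 top:-12,-18,68:209,324 top:-12,18,68:125,326 top:85,0,36:174,115 side:28,18,68:248,214 side:28,-18,68:292,178 side:-12,-18,68:364,210 side:-12,18,68:317,259 side:-50,-40,0:464,322
python3 gap.py 4 top:28,18,68:126,233 top:28,-18,68:211,232 top:-12,-18,68:209,324 top:-12,18,68:125,326 top:85,0,36:174,115
python3 gap.py 0 top:28,18,68:324,396 top:28,-18,68:411,396 top:-12,-18,68:411,491 top:-12,18,68:328,493 top:85,0,36:357,272
```

```text
[-49.9 -40. ] 0.015 res [0.3 0.1 0.3 0.4 0.4 0.8 0.4 0.5 1.6 1.8]
[-49.8 -40.1] 0.016 res [0.3 0.1 0.2 0.4 0.4]
[-117.3 -127.4] 0.059 res [0.2 0.3 0.3 0.3 0.6]
```

Measured pose is (-49.9, -40.0) mm against the target (-50, -40). The 0.015 rad yaw would mean gaps of at most 1.5 mm, within tolerance.

```bash
python3 -c "
from plant import robot, read_camera
print(robot.close_job())"
```

```text
the job is handed in; nothing more can be done
None
```

The motor was pushed into the corner and handed in at about 18 s: it measures (-49.9, -40.0) mm against a target of (-50, -40), gaps at most about 1.5 mm, shaft pointing at the brake hub and hand clear; close_job() returned no verdict.

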